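Rack two head-heavy hammers by their balance points

ROBOT

A 6-joint arm with a two-finger parallel gripper is mounted at the origin on a cart in front of the work surface, level with it; the furniture and walls round the work are solid. World frame = base frame: x ahead of the robot, y to its left, z up, the work surface at z = 0. Lengths are in m, angles in rad, forces in N, time in s.
With the tool pointing down it reaches from about 0.375 to 0.975 m from the base axis. Payload 3.8 kg.
Tool frame: the origin (TCP) lies midway between the tips of the shut fingers; the grasp point (between the pads) lies 19 mm behind it; x points along the fingers, y is the direction in which the jaws open and shut, and the axes are right-handed (so a half turn about x gives the same grasp; the last joint's range is limited). The gripper opens to 88 mm and grips with 3 to 60 N. Pads are 18 mm wide; open, the fingers measure 123 mm over their backs; the gripper's body (75 mm by 187 mm) begins 45 mm behind the grasp point.
Start: joints at [-0.037, 0.264, 1.604, -0, 1.274, -0.037], TCP at [0.675, -0, 0.239] pointing down, gripper open.
Joint ranges: [-2.63, 2.63], [-0.94, 2.18], [0.31, 2.57], [-1.31, 4.45], [0, 2.66], [-2.55, 2.55]. Speed limits (rad/s): [2.57, 2.57, 3.14, 3.14, 3.14, 3.14].

INTERFACE

Orientations are given as a rotation vector (axis times angle).
In Python, from cell import manip, inverse_kinematics, cams, order gives the robot as it stands. Calls block until the motion is done:
- manip.move_pose(position, orientation): joint-space move of the TCP to a pose.
- manip.move_linear(position, rate=0.15, rot=None): straight line of the TCP; rot=None keeps the orientation; rate is the mean speed in m/s.
- manip.set_joints(angles): joint-space move.
- manip.set_gripper(opening, force=None): finger opening in m; force is the grip in N (None keeps the last); returns when the fingers have stopped.
- manip.dwell(seconds).
- inverse_kinematics(position, orientation): joint angles nearest the present ones, or None.
- manip.state(): the state.
- cams.capture(name): name is "scene" or "side" or "wrist"; returns a dict with "image" (420x560x3 uint8, blue, green, red), "z_map" (420x560 float32, m along the optical axis (not along the pixel's ray), 0 where there is no reading), "intrinsics" (3x3 intrinsics, pixels), "position" and "orientation" of the camera in the world; the wrist camera has in their place "T_tool_cam" (4x4, takes a point from camera to tool coordinates, whose origin is the TCP and whose axes are the tool frame's). Camera axes: x right, y down, z forward; pixel columns grow to the right and rows downward; lengths in m; the calibration is good to about 2 mm. The wrist camera is an equidistant fisheye: a pixel r from the principal point sees the ray r / f radians off the axis. A picture is of the moment at which its call begins: read the wrist's pose just before it.
A pose or a line that the arm cannot do raises manip.IKError and nothing moves.
- order.close_job(): hands the job in, once; it reports no verdict.
The state is a dict: "clock": time; "joint_pos": joint angles; "joint_velocities": joint speeds; "tau": joint torques, N m; "tool_pos": TCP position; "tcp_rot": TCP orientation; "contact_force": force on the tool from outside, world axes, zero at the start; "moment": the same for the moment, N m; "gripper_width": finger opening in m.
Only numpy, scipy, OpenCV 4.12 (cv2) and the standard library are available. Lean on these libraries where they do the work, as an engineer would, in place of code of your own. Each camera call takes 0.05 s, during which the arm holds its last target.

TASK

The two head-heavy tools have drained on the sloping rack and go back to their cradles. Take the brass hammer first, gripping its shaft at its balance point, carry it level and lay it across the two notches of the cradle on the yellow foot with its balance point over the middle of the cradle, letting go only when it lies in the notches; then do the same with the blue-faced mallet and the cradle on the blue foot. Both shall rest there level and still, and the crucible, the tooth cast and the denture flask stay where they are.

Things in the scene. Friction and masses are not known exactly. Their poses are not given: they have to be found in the camera images.
- rack: fixed wooden rack, foot 170 x 270 x 10 mm, origin under its centre, z up. Lanes at y = +60 and -60 mm, either tool in either; shafts rise at 30 degrees towards +x, heads up. Upper comb right below the heads (x = 55 to 61, 119 mm high), lower at x = -56, 52 high; comb pins stand 13 mm over the shafts' undersides, 12.5 mm beside their middle. Between the combs shafts are free all round
- brass_hammer: brass plaster hammer, brown shaft 20 mm thick, 188 long, about 0.29 kg, head heavy. Origin on the shaft's underside, y along the shaft: handle end at +94 mm, head (64 across in x, 23 thick) at -71 to -94; z square to the shaft, up out of the rack, shaft middle at z = 10.5. On the rack it slopes at 30 degrees, head up, and lifts out along +z
- brass_balance (a point): balance point of the brass hammer: in the middle of its shaft, 40 mm from the head's handle-side face (hammer frame: 0, -31, 10.5 mm)
- mallet: mallet: steel head with two blue faces, dark shaft 18 wide x 20 mm high with black grip, 198 long, about 0.3 kg, head heavy. Origin and axes as the brass hammer's: handle end at y = +97 mm, head (68 across in x, 30 in diameter) at -71 to -101, shaft middle at z = 10.5
- mallet_balance (a point): balance point of the mallet: in the middle of its shaft, 36 mm from the head's handle-side face (mallet frame: 0, -34.5, 10.5 mm)
- yellow_stand: for the brass hammer: grey cradle on a yellow foot 90 x 80 x 6 mm, fixed; origin under the foot's centre, z up. Two walls at x = -26 and +26 mm, 6 thick, 46 free between, horns 47 mm over the bench, each with a shallow V notch at y = 0 (bottom 37 mm over the bench, 26 wide on top). The shaft lies along x over both notches, either way round; the sides are open, fingers fit between the walls
- yellow_seat (a point): where the brass hammer's balance point shall lie: over the centre of the yellow foot, 46 mm over the bench (shaft middle when it lies in the notches). Between the walls fingers astride the shaft may go down to 15 mm over the bench
- blue_stand: for the mallet: grey cradle on a blue foot 90 x 80 x 6 mm, fixed; origin under the foot's centre, z up. Two walls at x = -26 and +26 mm, 6 thick, 46 free between, horns 47 mm over the bench, each with a shallow V notch at y = 0 (bottom 37 mm over the bench, 26 wide on top). The shaft lies along x over both notches, either way round; the sides are open, fingers fit between the walls
- blue_seat (a point): where the mallet's balance point shall lie: over the centre of the blue foot, 48.5 mm over the bench (shaft middle when it lies in the notches). Between the walls fingers astride the shaft may go down to 15 mm over the bench
- crucible: bystander: brown crucible, 53 mm across, 44 mm high, loose; origin under its centre
- cast_grey: bystander: plaster cast of a tooth row, 49 x 60 x 36 mm, loose; origin under its centre
- denture_flask: bystander: brass-coloured denture flask, 51 x 70 x 37 mm, loose; origin under its centre

How it is judged:
By the outcome, as a careful person would: the job done as asked, in the order asked, and still so for the second after the job is handed in, with the robot touching nothing.
It also fails if it takes over 54 s, if anything falls off the work surface, if the arm or the gripper's body presses on something with over 40 N, if the wrist force passes 120 N, or if a joint passes its speed limit or range.

## Working session

There is one attempt and no reset: what is moved stays moved. The work goes in short steps, each a Python script; the robot and the scene stay as the last script left them, time stands still between calls to the robot, and variables do not carry over. Pictures are saved under pics/ and viewed, and the job is handed in when it is done.

```bash
mkdir -p pics; ls; python3 - <<'E'
from cell import manip,cams
import cv2,numpy as np
print(manip.state())
for n in("scene","side"):
    c=cams.capture(n); cv2.imwrite(f"pics/{n}0.png",c["image"]); np.savez(f"{n}0.npz",**c); print(n,c["intrinsics"],c["position"],c["orientation"])
E
```

```text
pics
{'clock': 0.0, 'joint_pos': array([-3.69102463e-02,  2.64786099e-01,  1.60533856e+00, -9.17286762e-07,
        1.27369231e+00, -3.69051097e-02]), 'joint_velocities': array([-0.00052428, -0.0001958 ,  0.00252891,  0.00100054, -0.00062037,
       -0.0003833 ]), 'tau': array([-9.59501231e-04, -5.02113855e+01, -3.56871557e+01,  7.25938403e-02,
        2.92220683e-02, -1.93505334e-04]), 'tool_pos': array([6.74305809e-01, 1.65702162e-05, 2.37384934e-01]), 'tcp_rot': array([ 1.20821118,  1.21089382, -1.2108015 ]), 'contact_force': array([-0.27682402,  0.43248368, -0.24634568]), 'moment': array([ 0.03840514,  0.01228283, -0.00376148]), 'gripper_width': 0.08806967477525908}
scene [[445.39580588   0.         277.65583325]
 [  0.         445.39580588 215.65630796]
 [  0.           0.           1.        ]] [ 0.11548187 -0.44967357  0.83448001] [-2.25325704  0.87843962 -0.34773797]
side [[396.35573012   0.         276.93918496]
 [  0.         396.35573012 208.55694646]
 [  0.           0.           1.        ]] [ 0.26561717 -0.7707297   0.73428881] [-2.16123014  0.44196769 -0.20797995]
```

View pics/scene0.png

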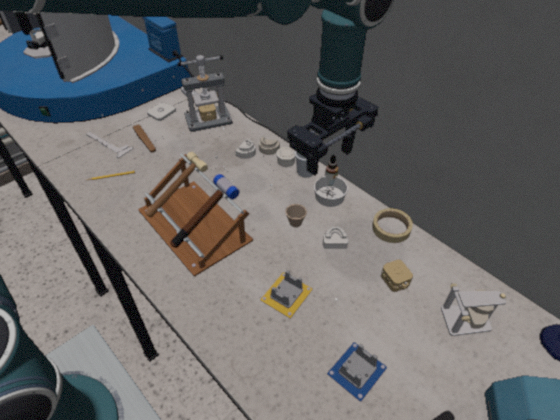

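View pics/side0.png

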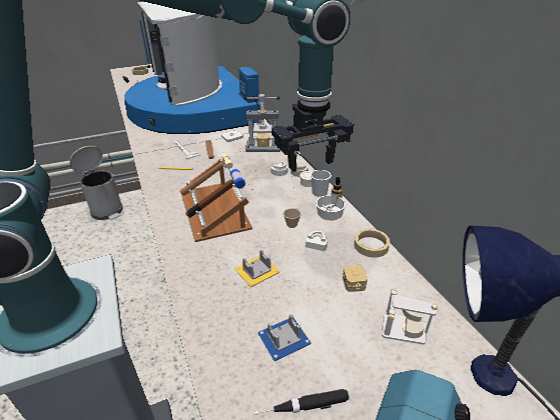

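The rack is around px (195,222) in the scene view, with hammer in the left lane and mallet in the right. The yellow foot is at (288,293) and the blue foot at (357,370). I'll enlarge these areas.

```bash
cat > h.py <<'E'
import numpy as np,cv2
from scipy.spatial.transform import Rotation as R
def load(n): return dict(np.load(n))
def cloud(c):
    K=c["intrinsics"];z=c["z_map"].astype(float)
    v,u=np.mgrid[:z.shape[0],:z.shape[1]]
    P=np.stack([(u-K[0,2])/K[0,0]*z,(v-K[1,2])/K[1,1]*z,z],-1)
    W=P@R.from_rotvec(c["orientation"]).as_matrix().T+c["position"]
    W[z==0]=np.nan
    return W
E
python3 - <<'E'
from h import *
for n in("scene","side"):
    c=load(n+"0.npz");W=cloud(c);im=c["image"]
    u0,v0,w,h={"scene":(130,140,130,135),"side":(175,145,90,100)}[n]
    s=600//h;cv2.imwrite(f"pics/{n}_rack.png",cv2.resize(im[v0:v0+h,u0:u0+w],None,fx=s,fy=s,interpolation=cv2.INTER_CUBIC)); print(n,s)
    hsv=cv2.cvtColor(im,cv2.COLOR_BGR2HSV)
    for nm,lo,hi in(("yellow",(20,150,120),(32,255,255)),("blue",(102,140,80),(125,255,255))):
        m=cv2.inRange(hsv,lo,hi)>0
        m&=(W[...,2]<0.012)&(W[...,2]>-0.01)&(W[...,0]<1)&(W[...,1]<0.1)
        m=cv2.morphologyEx(m.astype(np.uint8),cv2.MORPH_OPEN,np.ones((2,2)))>0
        nn,l,st,ce=cv2.connectedComponentsWithStats(m.astype(np.uint8))
        P=W[m]; r=cv2.minAreaRect((P[:,:2]*1000).astype(np.float32)); print(nm,m.sum(),np.median(P[:,2]),r)
    # walls / bench
    print("bench z",np.nanmedian(W[330:340,300:320,2]) )
E
```

```text
scene 4
yellow 384 nan ((494.2043762207031, -68.31884765625), (84.24933624267578, 73.78797912597656), 14.019455909729004)
blue 564 nan ((476.4512939453125, -284.6047668457031), (85.277099609375, 74.3350601196289), 5.077795028686523)
bench z 0.0015435888001791298
side 6
yellow 280 nan ((494.6445007324219, -69.94219970703125), (89.95381164550781, 73.73199462890625), 13.552087783813477)
blue 469 nan ((470.7561340332031, -284.638916015625), (87.25846862792969, 64.69304656982422), 15.129353523254395)
bench z 0.0005121853167056045
```

View pics/scene_rack.png

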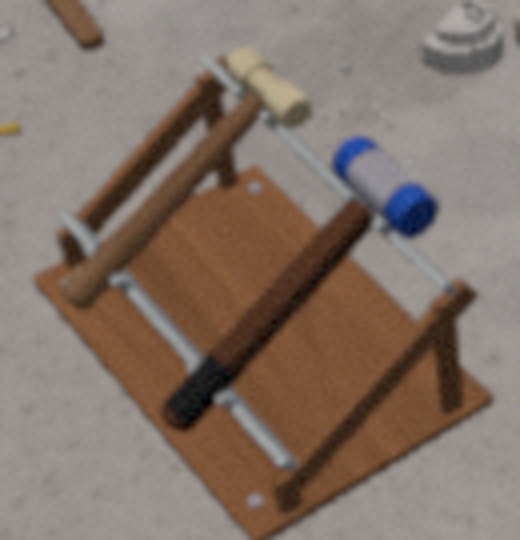

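View pics/side_rack.png

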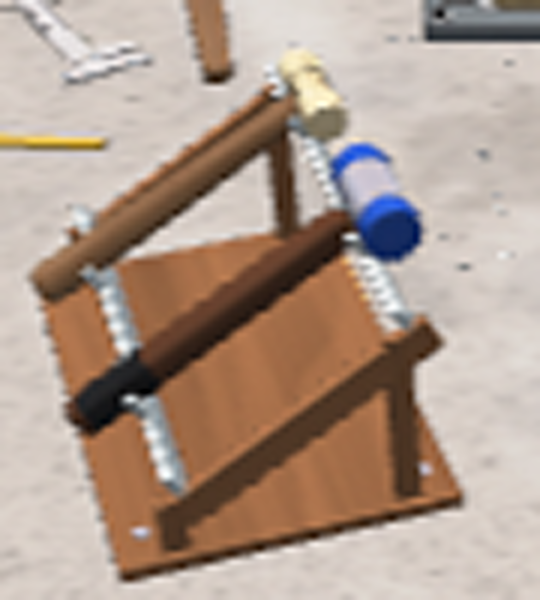

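The hammer shaft runs from crop (80,290) to (250,105), and the mallet shaft from (185,410) to (360,215). The rack foot corners are at crop (38,280), (490,398) and (262,538).

```bash
cat >> h.py <<'E'
def rayplane(c,u,v,h):
    K=c["intrinsics"];d=R.from_rotvec(c["orientation"]).as_matrix()@np.array([(u-K[0,2])/K[0,0],(v-K[1,2])/K[1,1],1])
    p=c["position"];return p+d*(h-p[2])/d[2]
E
python3 - <<'E'
from h import *
np.set_printoptions(precision=4,suppress=True)
c=load("scene0.npz");W=cloud(c)
C=[rayplane(c,130+x/4,140+y/4,.01) for x,y in((38,280),(490,398),(262,538))]
print("rack scene",*C, "w",np.linalg.norm(C[0]-C[2]),np.linalg.norm(C[1]-C[2]),"ctr",(C[0]+C[1])/2, "xdir",np.degrees(np.arctan2(*(C[1]-C[2])[[1,0]])),np.degrees(np.arctan2(*(C[0]-C[2])[[1,0]])))
s=load("side0.npz");WS=cloud(s)
C=[rayplane(s,175+x/6,145+y/6,.01) for x,y in((122,578),(463,498))]
print("rack side",*C,np.linalg.norm(C[1]-C[0]),np.degrees(np.arctan2(*(C[1]-C[0])[[1,0]])))
# shaft fit: points near the picked lines
for n,cc,WW,o,sc,lines in(("scene",c,W,(130,140),4,{"ham":((80,290),(250,105)),"mal":((185,410),(360,215))}),("side",s,WS,(175,145),6,{"ham":((50,280),(280,115)),"mal":((90,415),(340,220))})):
  for k,(a,b) in lines.items():
    m=np.zeros(WW.shape[:2],np.uint8)
    A=[(int(o[0]+p[0]/sc),int(o[1]+p[1]/sc)) for p in(a,b)]
    cv2.line(m,A[0],A[1],1,1)
    P=WW[m>0];P=P[np.isfinite(P[:,0])]
    ctr=np.median(P,0);u,sv,vt=np.linalg.svd(P-ctr);d=vt[0]*np.sign(vt[0][0])
    print(n,k,"mid",P.mean(0),"dir",d,"elev",np.degrees(np.arcsin(d[2])),"yaw",np.degrees(np.arctan2(d[1],d[0])),"span",np.ptp((P-ctr)@d), "res",np.std((P-ctr)@vt[1]),np.std((P-ctr)@vt[2]))
# stand walls
for n,cc,WW in(("scene",c,W),("side",s,WS)):
  for nm,x,y in(("y",.494,-.069),("b",.474,-.285)):
    m=(np.hypot(WW[...,0]-x,WW[...,1]-y)<.05)&(WW[...,2]>.02)&(WW[...,2]<.07)
    P=WW[m];r=cv2.minAreaRect((P[:,:2]*1000).astype(np.float32));print(n,nm,len(P),P.max(0),r)
E
```

```text
rack scene [0.3907 0.3721 0.01  ] [0.5401 0.1008 0.01  ] [0.3786 0.1094 0.01  ] w 0.26305914483245446 0.16169374944502546 ctr [0.4654 0.2365 0.01  ] xdir -3.0227133336470957 87.3702543944584
rack side [0.373  0.1018 0.01  ] [0.5396 0.094  0.01  ] 0.16675096596659872 -2.6866598476132353
scene ham mid [0.4552 0.2961 0.0973] dir [ 0.8779 -0.0295  0.4779] elev 28.551345927371816 yaw -1.9263141880002308 span 0.14925374023095533 res 0.002018007311301562 0.0005002785407177448
scene mal mid [0.4465 0.175  0.0975] dir [ 0.8671 -0.0413  0.4964] elev 29.765059562802534 yaw -2.7263829282361893 span 0.14817551008744378 res 0.0016097765706586404 0.0004928571192875582
side ham mid [0.4499 0.294  0.0922] dir [ 0.8755 -0.0466  0.481 ] elev 28.74899713875392 yaw -3.0439265179472668 span 0.14546251247675812 res 0.0024343385915690935 0.0007168281882987621
side mal mid [0.4454 0.1734 0.094 ] dir [ 0.8428 -0.0312  0.5374] elev 32.505751544682525 yaw -2.120252854492918 span 0.15280472553697205 res 0.0020881055327148044 0.0006324768852992371
scene y 303 [ 0.5295 -0.0385  0.052 ] ((495.30767822265625, -64.22811889648438), (60.04814529418945, 45.701229095458984), 12.888108253479004)
scene b 382 [ 0.5077 -0.2572  0.0505] ((477.0432434082031, -281.8267517089844), (59.790706634521484, 45.23427200317383), 4.8617682456970215)
side y 182 [ 0.5262 -0.0372  0.0479] ((492.6535949707031, -65.42143249511719), (58.87284851074219, 45.690948486328125), 13.309882164001465)
side b 244 [ 0.506  -0.2591  0.0494] ((475.2168273925781, -283.69085693359375), (58.64110565185547, 44.906288146972656), 5.346582889556885)
```

Rack yaw is about −2.7°, centred near (0.462, 0.235). Yellow is near (0.494, −0.066) at 13° and blue near (0.475, −0.283) at 5°. Next I'll refine with the wrist camera.

```bash
cat >> h.py <<'E'
def fish(c,st):
    """world cloud from the wrist camera"""
    K=c["intrinsics"];z=c["z_map"].astype(float);v,u=np.mgrid[:z.shape[0],:z.shape[1]]
    return fish_pts(c,st,u,v,z)
def fish_dirs(c,u,v):
    K=c["intrinsics"];x=(np.asarray(u,float)-K[0,2])/K[0,0];y=(np.asarray(v,float)-K[1,2])/K[1,1]
    r=np.hypot(x,y);k=np.where(r<1e-9,1,np.tan(np.minimum(r,1.55))/np.maximum(r,1e-9));return np.stack([x*k,y*k,np.ones_like(x)],-1)
def Tcam(c,st):
    T=np.eye(4);T[:3,:3]=R.from_rotvec(st["tcp_rot"]).as_matrix();T[:3,3]=st["tool_pos"];return T@c["T_tool_cam"]
def fish_pts(c,st,u,v,z):
    P=fish_dirs(c,u,v)*np.asarray(z)[...,None];T=Tcam(c,st);W=P@T[:3,:3].T+T[:3,3];W[np.asarray(z)==0]=np.nan;return W
def fish_plane(c,st,u,v,h):
    T=Tcam(c,st);d=T[:3,:3]@fish_dirs(c,u,v);return T[:3,3]+d*(h-T[2,3])/d[2]
def shot(name):
    from cell import manip,cams
    st=manip.state();c=cams.capture("wrist");cv2.imwrite(f"pics/{name}.png",c["image"])
    np.savez(name+".npz",tool_pos=st["tool_pos"],tcp_rot=st["tcp_rot"],**c);return c,st
# tool orientation: approach a (tool x), jaw axis (tool y)
def rot(ap,jaw):
    a=np.array(ap,float);a/=np.linalg.norm(a);j=np.array(jaw,float);j-=a*(a@j);j/=np.linalg.norm(j)
    return R.from_matrix(np.stack([a,j,np.cross(a,j)],1)).as_rotvec()
E
python3 - <<'E'
from h import *
from cell import manip,inverse_kinematics
np.set_printoptions(precision=3,suppress=True)
c,st=shot("w0");print(c["T_tool_cam"],c["intrinsics"]);print(R.from_rotvec(st["tcp_rot"]).as_matrix())
def sh(yaw,el): y,e=np.radians([yaw,el]);return np.array([np.cos(y)*np.cos(e),np.sin(y)*np.cos(e),np.sin(e)])
def app(yaw,el): return -sh(yaw,el+90)
for sg in(1,-1):
  for nm,p,yaw,el in(("pre ham",(.47,.29,.17),-2.7,30),("gr ham",(.485,.29,.09),-2.7,30),("gr mal",(.485,.17,.09),-2.7,30),("lift mal lvl",(.46,.17,.25),-2.7,0),("lift ham lvl",(.46,.29,.25),-2.7,0),("yel",(.494,-.066,.03),13,0),("blu",(.475,-.283,.03),5,0)):
    y=np.radians(yaw);rv=rot(app(yaw,el),sg*np.array([-np.sin(y),np.cos(y),0]));print(sg,nm,rv,inverse_kinematics(np.array(p),rv))
E
```

```text
[[ 0.    -0.259  0.966 -0.147]
 [ 1.     0.    -0.    -0.   ]
 [-0.     0.966  0.259 -0.066]
 [ 0.     0.     0.     1.   ]] [[325.192   0.    274.304]
 [  0.    325.192 206.268]
 [  0.      0.      1.   ]]
[[-0.002  1.     0.   ]
 [ 0.     0.    -1.   ]
 [-1.    -0.002 -0.   ]]
1 pre ham [ 0.025  1.047 -0.043] [ 0.723 -0.119  2.236 -0.562  0.712 -0.428]
1 gr ham [ 0.025  1.047 -0.043] [ 0.7    0.024  2.278 -0.704  0.553 -0.269]
1 gr mal [ 0.025  1.047 -0.043] [ 0.445 -0.123  2.416 -0.583  0.444 -0.599]
1 lift mal lvl [ 0.037  1.57  -0.037] [ 0.303 -0.098  1.973 -0.     1.266 -1.22 ]
1 lift ham lvl [ 0.037  1.57  -0.037] [ 0.517  0.008  1.871 -0.     1.262 -1.007]
1 yel [-0.178  1.563  0.178] [-0.183  0.165  2.155 -0.     0.822 -1.98 ]
1 blu [-0.069  1.57   0.069] [-0.582  0.256  2.04   0.     0.845 -2.24 ]
-1 pre ham [-2.7    0.064  1.559] None
-1 gr ham [-2.7    0.064  1.559] None
-1 gr mal [-2.7    0.064  1.559] [ 0.445 -0.123  2.416 -0.583  0.444  2.543]
-1 lift mal lvl [-2.198  0.052  2.198] [ 0.303 -0.098  1.973 -0.     1.266  1.921]
-1 lift ham lvl [-2.198  0.052  2.198] [ 0.517  0.008  1.871 -0.     1.262  2.135]
-1 yel [ 2.101  0.239 -2.101] [-0.183  0.165  2.155 -0.     0.822  1.161]
-1 blu [ 2.177  0.095 -2.177] [-0.582  0.256  2.04  -0.     0.845  0.901]
```

View pics/w0.png

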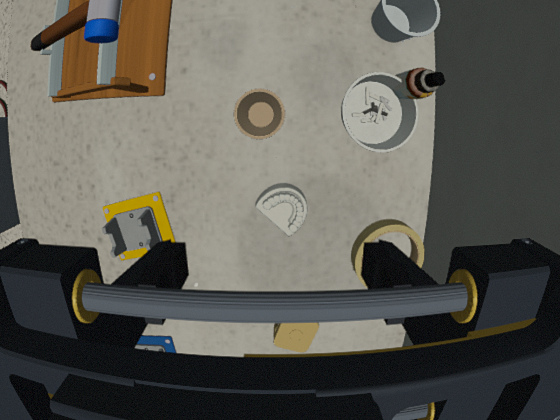

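The wrist view at the start shows the yellow stand at (138,230), the crucible at (260,115), and the mallet at top left. I'll take one shot of both stands and one of the rack with the wrist turned to the working orientation.

```bash
cat >> h.py <<'E'
def sh(yaw,el): y,e=np.radians([yaw,el]);return np.array([np.cos(y)*np.cos(e),np.sin(y)*np.cos(e),np.sin(e)])
def ori(yaw,el):
    y=np.radians(yaw);return rot(-sh(yaw,el+90),[-np.sin(y),np.cos(y),0])
E
python3 - <<'E'
from h import *
from cell import manip
manip.move_pose(np.array([.42,-.17,.27]),ori(0,0));manip.dwell(.3);c,st=shot("w1");print(st["clock"],st["tool_pos"])
manip.move_pose(np.array([.41,.235,.30]),ori(-2.7,0));manip.dwell(.3);c,st=shot("w2");print(st["clock"],st["tool_pos"])
E
```

```text
2.1667 [ 0.42021778 -0.16988646  0.2699245 ]
4.0167 [0.41031224 0.23436467 0.29994399]
```

View pics/w1.png

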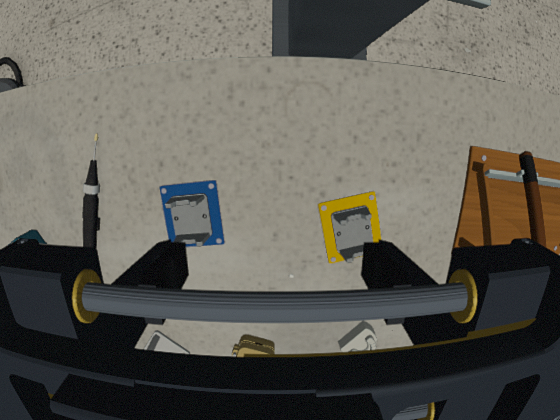

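View pics/w2.png

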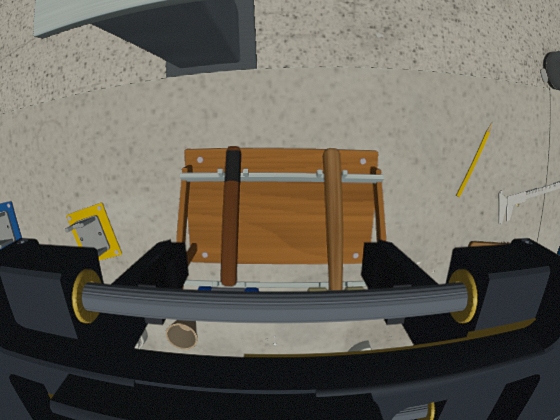

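```bash
python3 - <<'E'
from h import *
np.set_printoptions(precision=4,suppress=True)
c=load("w1.npz");W=fish(c,c);im=c["image"];hsv=cv2.cvtColor(im,cv2.COLOR_BGR2HSV)
print("bench",np.nanmedian(W[120:160,200:320,2]),[np.nanmedian(W[v-3:v+4,u-3:u+4,2]) for u,v in((120,150),(260,220),(420,150))])
for nm,lo,hi,(u0,u1) in(("yellow",(18,130,100),(34,255,255),(300,400)),("blue",(100,120,60),(125,255,255),(150,235))):
    m=cv2.inRange(hsv,lo,hi);mm=np.zeros_like(m);mm[170:275,u0:u1]=m[170:275,u0:u1];mm=mm>0
    mm&=np.isfinite(W[...,0]);mm&=(W[...,2]<.015)
    v,u=np.nonzero(mm)
    P=fish_plane(c,c,u,v,.006) if 0 else np.array([fish_plane(c,c,a,b,.006) for a,b in zip(u,v)])
    print(nm,len(P),"z",np.median(W[mm][:,2]),cv2.minAreaRect((P[:,:2]*1000).astype(np.float32)))
    Q=W[170:275,u0:u1].reshape(-1,3);Q=Q[(Q[:,2]>.03)&(Q[:,2]<.07)]
    print(" walls",len(Q),Q[:,2].max(),cv2.minAreaRect((Q[:,:2]*1000).astype(np.float32)))
for nm,(x,y) in(("y",(305,180)),("b",(145,170))):
    cv2.imwrite(f"pics/w1{nm}.png",cv2.resize(im[y:y+95,x:x+100],None,fx=6,fy=6,interpolation=cv2.INTER_CUBIC))
E
```

```text
bench 0.001070907715147118 [np.float64(0.0007443933293160843), np.float64(0.0011727913681366942), np.float64(0.0009996461120886369)]
yellow 1474 z 0.007073000732723378 ((494.0431823730469, -65.24443817138672), (89.62212371826172, 79.579833984375), 12.93037223815918)
 walls 377 0.04884322215413017 ((494.5118103027344, -65.22026824951172), (58.08675765991211, 43.77532196044922), 12.51918888092041)
blue 1420 z 0.0069181726351633666 ((475.63995361328125, -281.6412048339844), (88.10216522216797, 78.2614517211914), 5.014712333679199)
 walls 403 0.05000690392932167 ((476.2204895019531, -281.81646728515625), (58.614356994628906, 43.042999267578125), 5.447381019592285)
```

View pics/w1y.png

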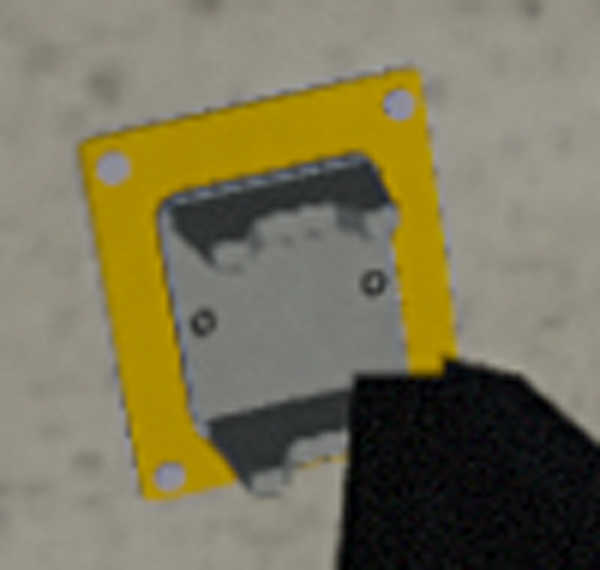

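View pics/w1b.png

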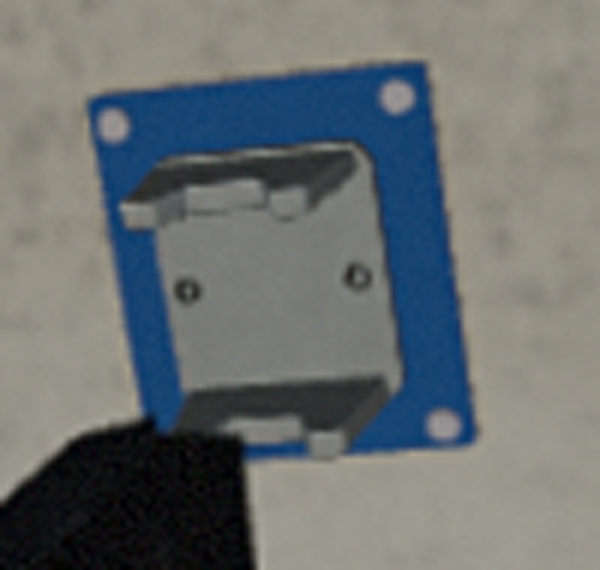

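The foot sizes match the given 90 x 80 mm within 1–2 mm, and the feet and walls agree on the centre within 1 mm. Next come the rack and the shafts.

```bash
python3 - <<'E'
from h import *
np.set_printoptions(precision=4,suppress=True)
c=load("w2.npz");W=fish(c,c);im=c["image"]
for nm,cc,WW in(("w2",c,W),("scene",load("scene0.npz"),None),("side",load("side0.npz"),None)):
    if WW is None: WW=cloud(cc)
    Q=WW.reshape(-1,3);Q=Q[np.isfinite(Q[:,0])]
    # rack frame guess
    th=np.radians(-2.7);ex=np.array([np.cos(th),np.sin(th),0]);ey=np.array([-np.sin(th),np.cos(th),0]);o=np.array([.463,.235,0])
    L=np.stack([(Q-o)@ex,(Q-o)@ey,Q[:,2]],1)
    f=(abs(L[:,0])<.095)&(abs(L[:,1])<.145)&(L[:,2]>.0065)&(L[:,2]<.014)
    if f.sum()>50: print(nm,"foot",f.sum(),np.median(L[f][:,2]),cv2.minAreaRect((Q[f][:,:2]*1000).astype(np.float32)))
    for k,y0 in(("ham",.06),("mal",-.06)):
        s=np.radians(30);ax=np.array([np.cos(s),0,np.sin(s)]);nz=np.array([-np.sin(s),0,np.cos(s)])
        A=L-np.array([0,y0,.09]);t=A@ax;n=A@nz
        m=(abs(t)<.12)&(abs(A[:,1])<.016)&(n>-.025)&(n<.035)
        if m.sum()<30: print(nm,k,"few");continue
        B=np.stack([t,A[:,1],n],1)[m]
        mid=(B[:,0]>-.06)&(B[:,0]<.05)
        from scipy.optimize import least_squares
        # cylinder fit r=10 : y=a+b t, n=c+d t
        D=B[mid]
        g=lambda p:np.hypot(D[:,1]-p[0]-p[1]*D[:,0],D[:,2]-p[2]-p[3]*D[:,0])-.010
        r=least_squares(g,[0,0,0,0],loss="soft_l1",f_scale=.001).x
        h=B[(abs(B[:,1]-r[0]-r[1]*B[:,0])<.011)&(abs(B[:,2]-r[2]-r[3]*B[:,0])<.012)]
        print(nm,k,m.sum(),"y,n at t=0 (mm)",r[0]*1e3,r[2]*1e3,"slopes deg",np.degrees(r[[1,3]]),"rms",np.sqrt(np.mean(g(r)**2))*1e3,"t lo pct",np.percentile(h[:,0],[0,.5,2])*1e3,"hi",h[:,0].max())
x,y=175,140
cv2.imwrite("pics/w2r.png",cv2.resize(im[y:y+160,x:x+220],None,fx=3.6,fy=3.6,interpolation=cv2.INTER_CUBIC))
E
```

```text
w2 foot 15746 0.011034758527622895 ((464.35186767578125, 240.941650390625), (270.94049072265625, 170.34205627441406), 86.8311538696289)
w2 ham 2601 y,n at t=0 (mm) 5.772410126833693 3.920760604166819 slopes deg [-0.1033 -2.5219] rms 0.7087946351147693 t lo pct [-93.9    -91.9613 -87.9341] hi 0.07505142986852607
w2 mal 2532 y,n at t=0 (mm) 5.5248827020032 6.319707915587747 slopes deg [-0.4233 -0.1685] rms 0.703476057423152 t lo pct [-95.9387 -94.1608 -90.1312] hi 0.07447619623010995
scene foot 3769 0.01145220894611998 ((460.6145935058594, 237.57839965820312), (284.1539611816406, 180.57546997070312), 86.37887573242188)
scene ham 653 y,n at t=0 (mm) 7.210622008618895 4.0123937610128895 slopes deg [ 0.2766 -2.2243] rms 1.6793070153826428 t lo pct [-91.6516 -91.3111 -88.6962] hi 0.09184996864658605
scene mal 872 y,n at t=0 (mm) 6.970822096338761 6.507061335013489 slopes deg [-0.2487 -0.158 ] rms 1.4438897941075313 t lo pct [-95.5708 -94.3983 -91.133 ] hi 0.09995374972083715
side foot 1766 0.009800174754418856 ((462.21722412109375, 239.4534149169922), (274.1424560546875, 169.71194458007812), 87.16942596435547)
side ham 384 y,n at t=0 (mm) 6.081476263942603 4.17085647347997 slopes deg [ 0.8992 -1.9031] rms 1.977903116573791 t lo pct [-94.8384 -93.3782 -91.1745] hi 0.08840478987009903
side mal 517 y,n at t=0 (mm) 6.313601834041015 6.248607150037812 slopes deg [-0.352  -0.0513] rms 1.5874099824554373 t lo pct [-99.0205 -97.6641 -95.0421] hi 0.09642635846662313
```

View pics/w2r.png

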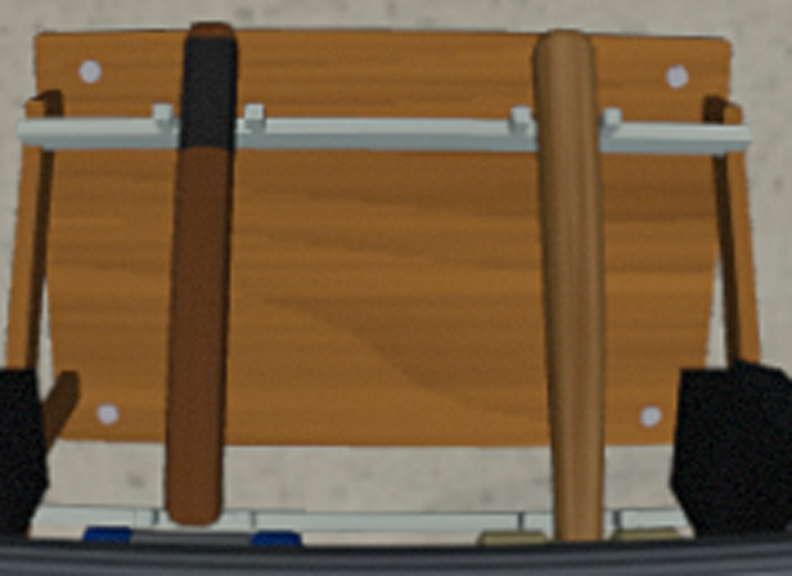

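The rack foot fits at 270.9 x 170.3 mm, centre (464.4, 240.9) mm, yaw −3.17°. The lanes come out at ±60, as they should. The hammer shaft appears tapered, so I'll check the profiles.

```bash
python3 - <<'E'
from h import *
np.set_printoptions(precision=1,suppress=True,linewidth=150)
th=np.radians(-3.17);ex=np.array([np.cos(th),np.sin(th),0]);ey=np.array([-np.sin(th),np.cos(th),0]);o=np.array([.4644,.2409,0])
s=np.radians(30);ax=np.array([np.cos(s),0,np.sin(s)]);nz=np.array([-np.sin(s),0,np.cos(s)])
for nm in("w2","scene0","side0"):
  c=load(nm+".npz");WW=fish(c,c) if nm=="w2" else cloud(c)
  Q=WW.reshape(-1,3);Q=Q[np.isfinite(Q[:,0])]
  L=np.stack([(Q-o)@ex,(Q-o)@ey,Q[:,2]-.001],1)
  for k,y0 in(("ham",.06),("mal",-.06)):
    A=L-np.array([0,y0,.09]);B=np.stack([A@ax,A[:,1],A@nz],1)*1e3
    print(nm,k,"t:top n, ymin, ymax")
    for t in range(-100,121,10):
        D=B[(abs(B[:,0]-t)<4)&(abs(B[:,1])<40)&(B[:,2]>-6)&(B[:,2]<35)]
        if len(D)>4: print(f"{t}:{np.percentile(D[:,2],96):.1f},{np.percentile(D[:,1],2):.1f},{np.percentile(D[:,1],98):.1f}",end="  ")
    D=B[(abs(B[:,1])<36)&(B[:,2]>2)&(B[:,2]<40)&(B[:,0]>60)&(abs(B[:,1])>18)]
    if len(D):print("\n head t",np.percentile(D[:,0],[1,5,95,99]),"y",np.percentile(D[:,1],[1,99]))
E
```

```text
w2 ham t:top n, ymin, ymax
-90:17.3,-10.7,8.7  -80:17.3,-10.8,8.2  -70:16.6,-38.1,35.6  -60:16.7,-23.8,17.9  -50:16.3,-10.7,9.1  -40:15.9,-10.6,8.7  -30:15.4,-10.5,9.4  -20:15.5,-10.4,9.0  -10:15.1,-10.3,8.5  0:14.3,-10.1,8.1  10:14.1,-9.8,9.2  20:13.8,-9.2,7.7  30:13.6,-8.9,7.5  40:12.9,-8.5,7.1  50:12.6,-8.1,6.8  60:11.8,-36.3,16.3  70:12.9,-37.4,32.1  
 head t [64.6 66.8 72.6 72.7] y [-32.  30.]
w2 mal t:top n, ymin, ymax
-100:13.8,-4.7,5.6  -90:16.1,-8.4,8.5  -80:16.5,-7.8,8.9  -70:16.2,-38.4,36.4  -60:16.5,-9.0,17.8  -50:16.0,-8.5,8.9  -40:16.2,-8.0,8.9  -30:16.4,-8.9,8.9  -20:16.3,-8.1,8.8  -10:16.2,-9.2,8.9  0:16.2,-8.3,8.8  10:16.3,-9.3,8.7  20:16.5,-8.6,8.7  30:16.2,-8.1,8.6  40:16.3,-8.4,8.4  50:16.4,-7.8,8.8  60:16.1,-35.3,35.2  70:15.7,-36.4,35.1  
 head t [66.1 69.4 73.7 74. ] y [-33.2  33.3]
scene0 ham t:top n, ymin, ymax
-90:16.3,-11.1,6.5  -80:17.4,-12.3,5.5  -70:16.5,-32.5,24.0  -60:16.7,-23.7,31.2  -50:16.5,-10.4,2.2  -40:16.5,-9.9,6.4  -30:16.7,-10.4,3.5  -20:15.6,-11.3,4.5  -10:15.2,-9.7,3.6  0:14.6,-10.0,4.5  10:14.1,-10.0,3.6  20:14.4,-9.2,3.7  30:13.7,-9.0,3.0 
[... 857 characters left out ...]
 10:13.6,-11.6,1.1  20:13.5,-12.4,5.3  30:13.2,-12.8,1.4  40:12.6,-11.4,2.1  50:12.9,-12.3,3.6  60:10.3,-30.4,30.7  70:13.6,-34.2,24.8  80:15.4,-35.0,27.9  90:11.9,-32.1,20.6  
 head t [ 63.2  67.5 497.2 499.5] y [-35.7  28. ]
side0 mal t:top n, ymin, ymax
-100:13.9,-10.2,4.0  -90:16.5,-11.6,2.3  -80:15.7,-12.6,3.0  -70:15.4,-30.5,7.3  -60:15.5,-11.8,4.7  -50:16.2,-10.6,2.2  -40:16.0,-9.2,1.4  -30:15.8,-11.1,1.2  -20:16.3,-10.2,3.1  -10:15.9,-10.5,5.0  0:16.0,-10.9,4.5  10:16.5,-10.4,-0.3  20:15.8,-10.6,4.7  30:15.8,-11.1,6.6  40:15.7,-10.3,2.7  50:16.4,-10.5,5.3  60:15.8,-24.2,4.2  70:17.6,-35.6,23.9  80:20.6,-37.5,27.7  90:19.9,-35.6,29.3  
 head t [ 65.4  69.9 503.5 505.7] y [-35.7  34.9]
```

Profiles fit: the hammer shaft is about 16.4 mm thick at its balance point and the mallet is 18 mm wide, both with their axis about 5.5 mm over the reference line. Now I'll grasp the hammer.

```bash
cat >> h.py <<'E'
YAW=-3.17
def rackpt(xr,yr,z):
    th=np.radians(YAW);return np.array([.4644+xr*np.cos(th)-yr*np.sin(th),.2409+xr*np.sin(th)+yr*np.cos(th),z])
def onshaft(t,y,n):
    s=np.radians(30);return rackpt(t*np.cos(s)-n*np.sin(s),y,.09+t*np.sin(s)+n*np.cos(s))
def tcp(P,yaw,el): return np.asarray(P,float)-sh(yaw,el+90)*.019   # TCP for grasp point P
def rep(m):
    from cell import manip
    s=manip.state();rv=R.from_rotvec(s["tcp_rot"]).as_matrix();g=s["tool_pos"]-rv[:,0]*.019
    print(m,"t",round(s["clock"],2),"grasp pt",np.round(g,4),"F",np.round(s["contact_force"],1),"w",round(s["gripper_width"],4),flush=True);return s
E
python3 - <<'E'
from h import *
from cell import manip
P=onshaft(.0315,.0593,.0055);print(P);up=sh(YAW,120)
manip.set_gripper(.055,35)
manip.move_pose(tcp(P+up*.06,YAW,30),ori(YAW,30));rep("pre");shot("w3")
E
```

```text
[0.49217148 0.2987528  0.11051314]
pre t 5.46 grasp pt [0.4625 0.3006 0.1632] F [ 0.4 -0.   0.6] w 0.0552
```

View pics/w3.png

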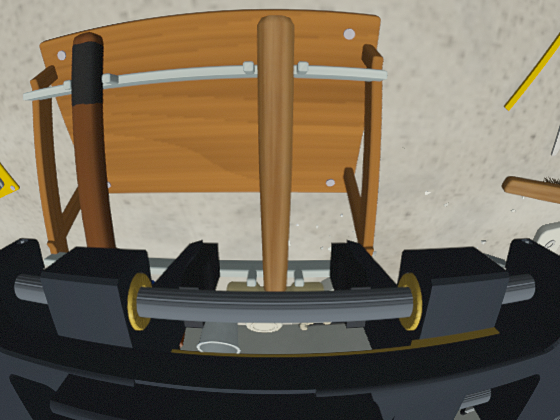

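The shaft (column about 276) lies midway between the fingers (about 215 and 335). I'll descend and grip.

```bash
python3 - <<'E'
from h import *
from cell import manip
P=onshaft(.0315,.0593,.0055);up=sh(YAW,120)
manip.move_linear(tcp(P,YAW,30),rate=.06);manip.dwell(.2);rep("at")
manip.set_gripper(0,35);manip.dwell(.2);rep("gripped")
manip.move_linear(tcp(P+up*.012,YAW,30),rate=.04);manip.dwell(.15);s=rep("lifted");print(s["moment"])
shot("w4")
E
```

```text
at t 6.86 grasp pt [0.4922 0.299  0.111 ] F [-0.4 -0.1 -1. ] w 0.0552
gripped t 7.72 grasp pt [0.4922 0.2989 0.1105] F [-1.   0.8  0.4] w 0.0162
lifted t 8.32 grasp pt [0.4858 0.2988 0.1204] F [ 0.8 -0.1 -2.7] w 0.0162
[0.11935782 0.35631654 0.00348401]
```

View pics/w4.png

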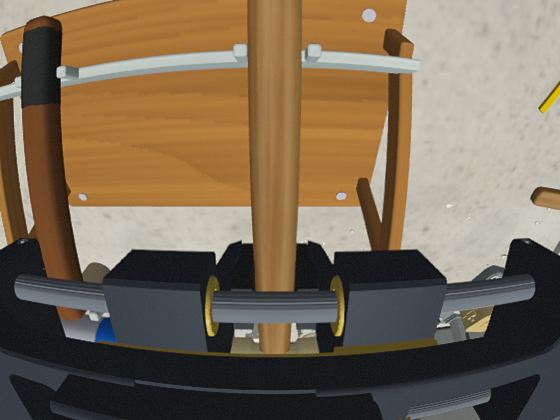

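Gripped at 16.2 mm, as expected; the wrist feels −2.7 N, which is the hammer's weight. Next: lift clear, level, and check.

```bash
python3 - <<'E'
from h import *
from cell import manip,cams
P=onshaft(.0315,.0593,.0055);up=sh(YAW,120)
manip.move_linear(tcp(P+up*.055,YAW,30),rate=.1)
Q=P+up*.055+np.array([0,0,.05])
manip.move_linear(tcp(Q,YAW,0),rate=.06,rot=ori(YAW,0));rep("level")
for n in("scene","side"):
    c=cams.capture(n);np.savez(n+"1.npz",**c);cv2.imwrite(f"pics/{n}1.png",c["image"])
shot("w5")
E
```

```text
level t 9.97 grasp pt [0.4642 0.2998 0.207 ] F [-0.3  0.5 -2.3] w 0.0164
```

View pics/side1.png

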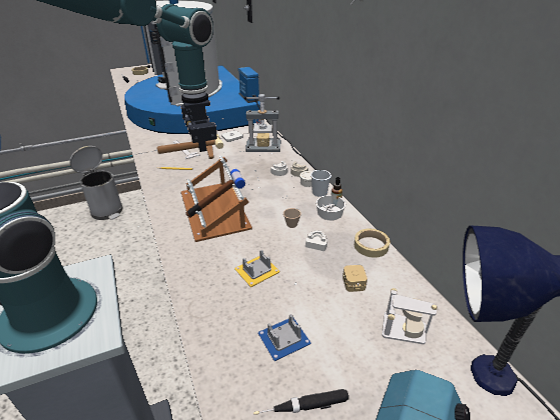

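View pics/w5.png

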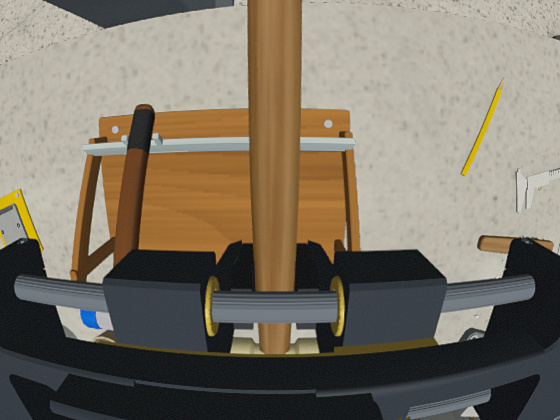

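The hammer hangs level in the side view at about (190,147). I'll check tilt and head-face distance from the depth data.

```bash
python3 - <<'E'
from h import *
np.set_printoptions(precision=1,suppress=True,linewidth=150)
G=np.array([.4642,.2998,.207]);yaw=np.radians(YAW)
ex=np.array([np.cos(yaw),np.sin(yaw),0]);ey=np.array([-np.sin(yaw),np.cos(yaw),0])
for nm in("scene1","side1","w5"):
  c=load(nm+".npz");W=(fish(c,c) if nm=="w5" else cloud(c)).reshape(-1,3);W=W[np.isfinite(W[:,0])]-G
  B=np.stack([W@ex,W@ey,W[:,2]],1)*1e3
  print(nm)
  for t in list(range(-130,-39,10))+list(range(36,80,4)):
    D=B[(abs(B[:,0]-t)<(5 if t<0 else 2))&(abs(B[:,1])<40)&(abs(B[:,2])<25)]
    if len(D)>3: print(f"{t}: n{len(D)} y {D[:,1].min():.0f}..{D[:,1].max():.0f} z {D[:,2].min():.1f}..{D[:,2].max():.1f}",end=" | ")
  print()
E
```

```text
scene1
-130: n13 y -7..9 z -2.5..9.9 | -120: n54 y -11..6 z -8.2..13.9 | -110: n51 y -12..5 z -8.8..13.4 | -100: n47 y -12..5 z -3.5..11.9 | -90: n47 y -12..7 z -7.4..13.1 | -80: n47 y -12..4 z -7.3..12.2 | -70: n41 y -11..5 z -3.0..12.1 | -60: n44 y -11..3 z -9.2..12.2 | -50: n44 y -12..5 z -8.0..12.4 | -40: n40 y -12..5 z -3.1..11.1 | 40: n5 y -33..-28 z -5.5..-1.0 | 44: n8 y -33..-29 z -10.1..0.6 | 48: n6 y -34..-30 z -7.7..0.6 | 52: n6 y -33..-29 z -9.0..2.5 | 56: n7 y -32..-30 z -8.5..2.6 | 
side1
-130: n13 y -11..3 z -8.9..10.0 | -120: n29 y -14..5 z -12.1..10.8 | -110: n26 y -12..2 z -8.0..11.1 | -100: n29 y -14..1 z -10.5..11.7 | -90: n26 y -13..3 z -6.9..10.7 | -80: n28 y -13..4 z -11.9..10.5 | -70: n25 y -12..5 z -10.2..9.3 | -60: n29 y -14..2 z -8.9..9.2 | -50: n23 y -12..2 z -10.9..9.7 | -40: n24 y -13..4 z -10.2..8.8 | 36: n14 y -33..-1 z -10.3..4.1 | 40: n15 y -34..-4 z -10.9..8.0 | 44: n14 y -34..-6 z -11.0..9.9 | 48: n18 y -34..7 z -12.3..9.5 | 52: n14 y -33..24 z -8.4..10.3 | 56: n9 y -35..24 z -6.1..6.7 | 
w5
-120: n10 y -11..10 z 5.2..6.7 | -110: n1179 y -11..10 z 4.4..14.0 | -100: n1402 y -11..10 z 3.9..13.2 | -90: n1414 y -11..10 z 3.6..12.9 | -80: n1443 y -10..10 z 3.7..12.6 | -70: n1412 y -10..10 z 2.9..12.3 | -60: n1374 y -10..10 z 2.8..11.7 | -50: n1324 y -10..9 z 2.6..11.4 | -40: n1231 y -10..9 z 2.4..11.0 | 36: n623 y -21..21 z -5.5..7.0 | 40: n457 y -22..21 z -8.8..6.3 |
```

```bash
python3 - <<'E'
from h import *
G=np.array([.4642,.2998,.207]);yaw=np.radians(YAW)
ex=np.array([np.cos(yaw),np.sin(yaw),0]);ey=np.array([-np.sin(yaw),np.cos(yaw),0])
for nm in("scene1","side1"):
  c=load(nm+".npz");W=cloud(c).reshape(-1,3);W=W[np.isfinite(W[:,0])]-G
  B=np.stack([W@ex,W@ey,W[:,2]],1)*1e3
  D=B[(abs(B[:,1])<14)&(abs(B[:,2])<14)&(B[:,0]<-110)&(B[:,0]>-150)];print(nm,np.sort(D[:,0])[:15].round(1))
  D=B[(abs(B[:,1])<36)&(abs(B[:,1])>12)&(abs(B[:,2])<14)&(B[:,0]>30)&(B[:,0]<90)];print(np.sort(D[:,0])[:10].round(1),np.sort(D[:,0])[-10:].round(1))
  Cc=cv2.resize(c["image"][125:175,140:250],None,fx=7,fy=7,interpolation=cv2.INTER_CUBIC);cv2.imwrite(f"pics/{nm}c.png",Cc)
E
```

```text
scene1 [-127.  -126.8 -126.7 -126.6 -126.3 -126.2 -126.2 -126.1 -126.1 -126.
 -126.  -125.9 -125.3 -124.9 -124.7]
[38.5 39.3 39.9 40.4 41.4 42.4 42.7 43.7 44.2 44.7] [53.2 53.5 54.4 54.6 55.4 55.5 56.6 57.3 57.7 58.2]
side1 [-129.5 -129.3 -129.  -128.3 -127.8 -127.3 -127.2 -126.8 -126.6 -126.2
 -125.9 -125.7 -125.1 -124.7 -124.5]
[34.9 35.1 35.2 35.6 36.4 36.9 36.9 37.3 37.6 38. ] [53.6 54.2 54.5 54.5 54.7 55.4 55.7 56.3 56.3 56.8]
```

View pics/side1c.png

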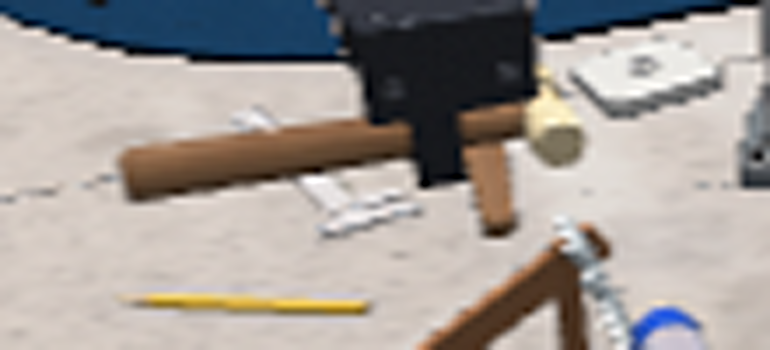

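The hammer is level. The handle end and head face both suggest the grip is about 1.5 mm towards the head, so I'll offset the placement by that. Now carry it over and approach the cradle.

```bash
python3 - <<'E'
from h import *
from cell import manip
yw=12.8;S=np.array([.4943,-.0652,0])+.0015*sh(yw,0)
manip.move_linear(tcp(S+[0,0,.207],yw,0),rate=.18,rot=ori(yw,0));rep("over")
manip.move_linear(tcp(S+[0,0,.085],yw,0),rate=.12);manip.dwell(.2);rep("low");shot("w6")
from cell import cams
c=cams.capture("scene");np.savez("scene2.npz",**c);cv2.imwrite("pics/scene2c.png",cv2.resize(c["image"][200:330,200:380],None,fx=4,fy=4,interpolation=cv2.INTER_CUBIC))
c=cams.capture("side");np.savez("side2.npz",**c);cv2.imwrite("pics/side2c.png",cv2.resize(c["image"][210:310,195:325],None,fx=6,fy=6,interpolation=cv2.INTER_CUBIC))
E
```

```text
over t 12.3 grasp pt [ 0.4957 -0.0643  0.207 ] F [ 0.2  0.2 -2.7] w 0.0162
low t 13.67 grasp pt [ 0.4965 -0.065   0.0859] F [-0.5 -0.1 -2.7] w 0.0164
```

View pics/scene2c.png

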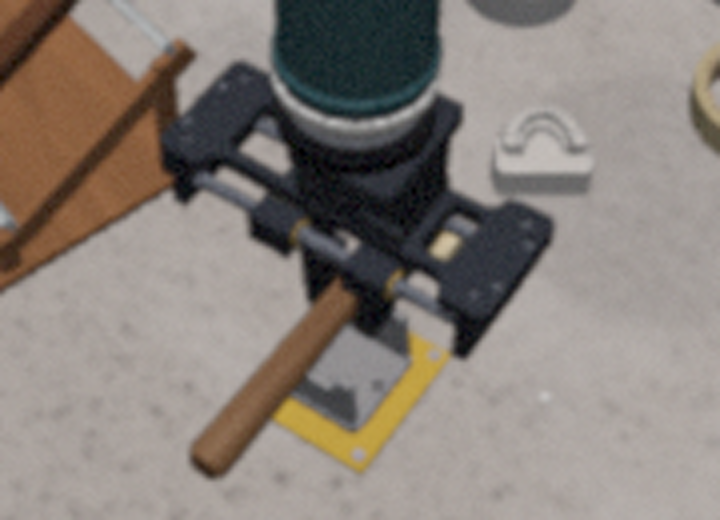

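View pics/side2c.png

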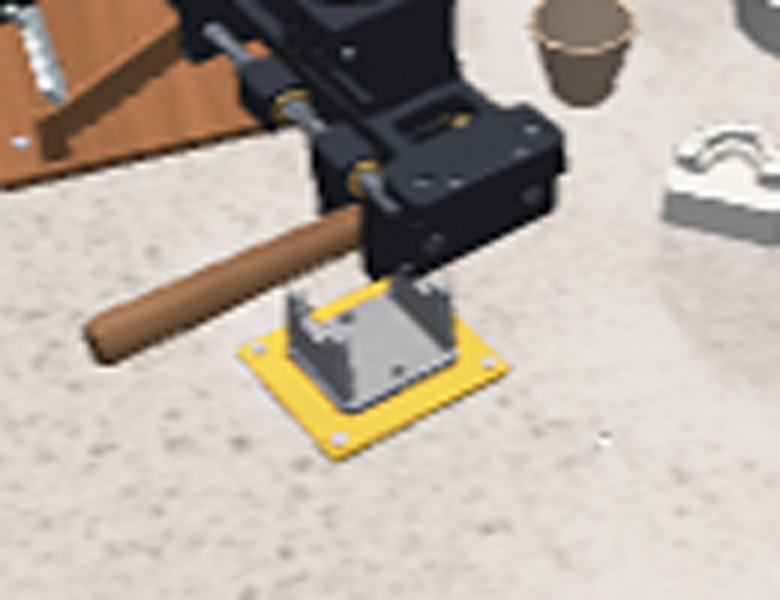

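View pics/w6.png

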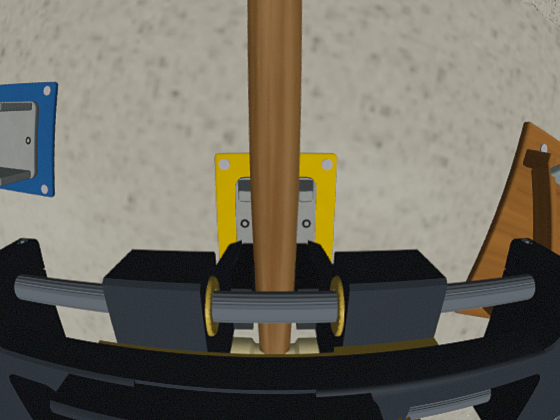

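In the wrist view the foot spans columns 216–336 (centre 276) and the shaft 250–301 (centre 275.5), so they are aligned. Lowering with force checks.

```bash
python3 - <<'E'
from h import *
from cell import manip
yw=12.8;S=np.array([.4943,-.0652,0])+.0015*sh(yw,0)
manip.move_linear(tcp(S+[0,0,.051],yw,0),rate=.05);manip.dwell(.15);rep("51")
for z in(.049,.0475,.0465,.0458,.0452):
    manip.move_linear(tcp(S+[0,0,z],yw,0),rate=.02);manip.dwell(.12);s=rep(z);print(s["moment"].round(2))
    if s["contact_force"][2]>1.5: break
E
```

```text
51 t 14.8 grasp pt [ 0.4962 -0.0649  0.0515] F [ 0.2 -1.5 -2.7] w 0.0166
0.049 t 15.17 grasp pt [ 0.4957 -0.0649  0.049 ] F [ 0.9 -0.2 -2.7] w 0.0166
[ 0.06 -0.07  0.  ]
0.0475 t 15.53 grasp pt [ 0.4962 -0.0649  0.0479] F [0.3 0.5 1. ] w 0.0161
[ 0.1   0.06 -0.02]
0.0465 t 15.9 grasp pt [ 0.4963 -0.0649  0.0476] F [-2.   0.5  7.2] w 0.0159
[0.16 0.34 0.  ]
```

Firm contact, +10 N net of the weight, so it is seated. Release and look.

```bash
python3 - <<'E'
from h import *
from cell import manip,cams
manip.set_gripper(.026,10);manip.dwell(.15);rep("open a bit");shot("w7")
c=cams.capture("side");cv2.imwrite("pics/side3c.png",cv2.resize(c["image"][210:310,195:325],None,fx=6,fy=6,interpolation=cv2.INTER_CUBIC))
E
```

```text
open a bit t 16.4 grasp pt [ 0.4956 -0.0649  0.0463] F [ 0.6 -0.3 -0.1] w 0.026
```

View pics/side3c.png

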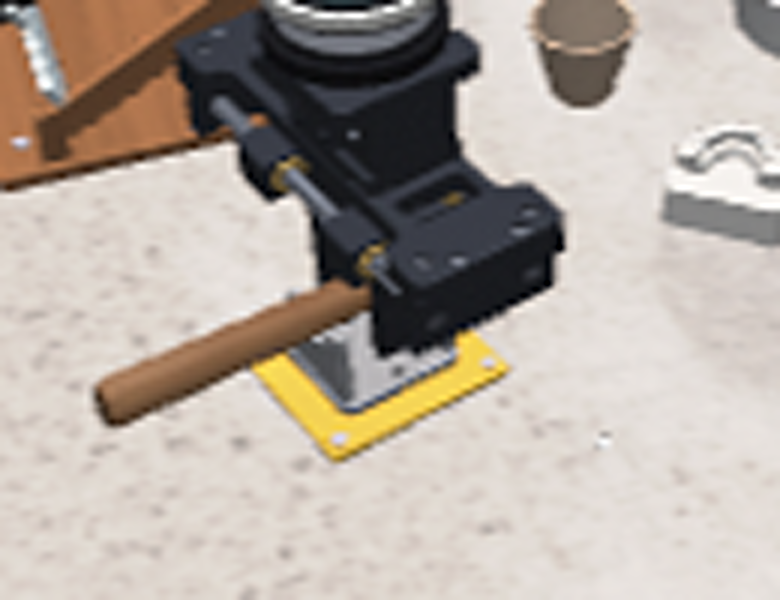

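View pics/w7.png

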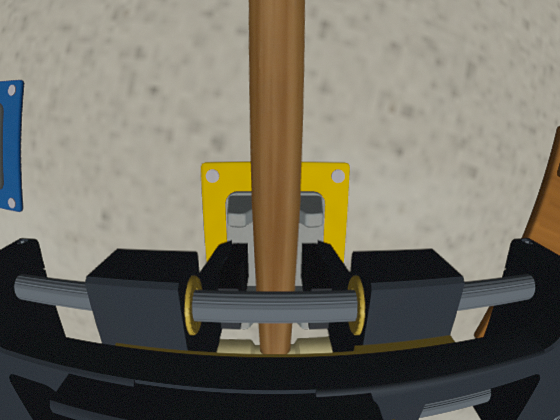

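The hammer rests in both notches and is loose from the pads. Open wide, go straight up, and head over to the mallet.

```bash
python3 - <<'E'
from h import *
from cell import manip,cams
yw=12.8;S=np.array([.4943,-.0652,0])+.0015*sh(yw,0)
manip.set_gripper(.055,35)
manip.move_linear(tcp(S+[0,0,.19],yw,0),rate=.15);rep("up");shot("w8")
P=onshaft(.0335,-.0598,.0057);up=sh(YAW,120)
manip.move_pose(tcp(P+up*.06,YAW,30),ori(YAW,30));rep("pre");shot("w9")
for n in("scene","side"):
    c=cams.capture(n);np.savez(n+"4.npz",**c)
    (u0,v0)={"scene":(220,220),"side":(195,210)}[n]
    cv2.imwrite(f"pics/{n}4c.png",cv2.resize(c["image"][v0:v0+100,u0:u0+130],None,fx=6,fy=6,interpolation=cv2.INTER_CUBIC))
E
```

```text
up t 18.2 grasp pt [ 0.495  -0.0647  0.1889] F [ 0.1 -0.1 -0.8] w 0.055
pre t 19.44 grasp pt [0.4574 0.1812 0.1635] F [ 0.6 -0.6 -0.2] w 0.055
```

View pics/w9.png

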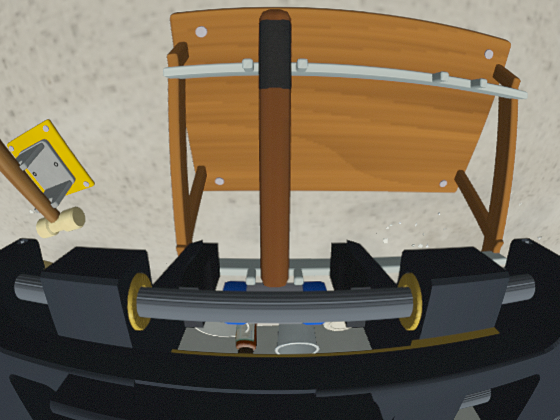

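View pics/side4c.png

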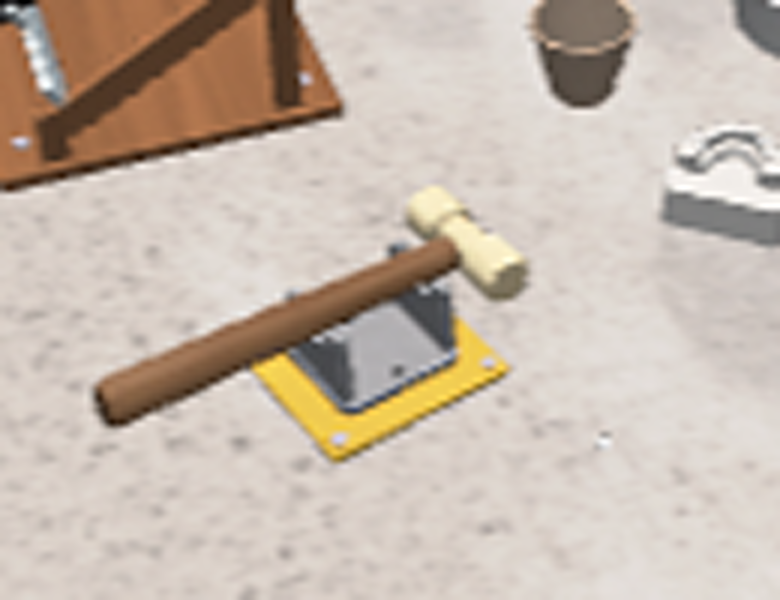

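View pics/scene4c.png

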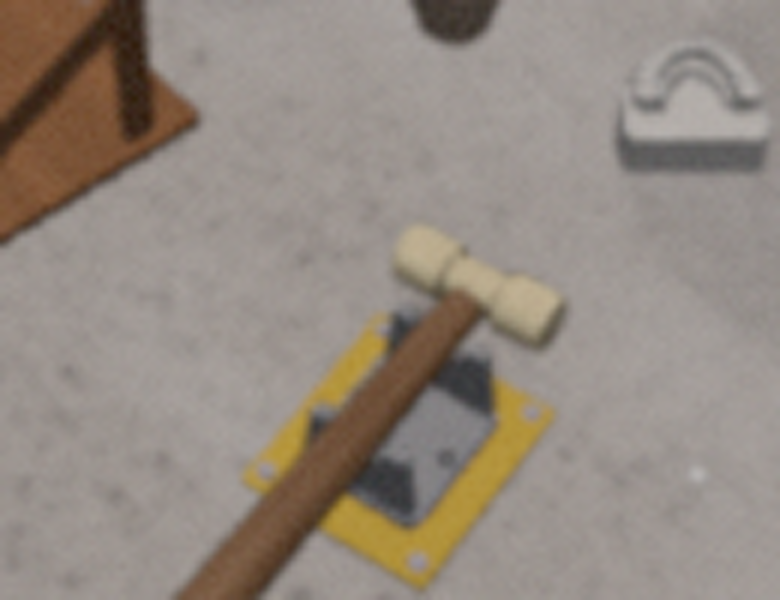

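The hammer lies across both notches. The mallet shaft (column about 276) is centred between the fingers. I'll check the hammer numerically before going on.

```bash
python3 - <<'E'
from h import *
np.set_printoptions(precision=1,suppress=True,linewidth=150)
yaw=np.radians(12.8);ex=np.array([np.cos(yaw),np.sin(yaw),0]);ey=np.array([-np.sin(yaw),np.cos(yaw),0])
# camera-specific stand centres (walls), from the empty-stand pictures
for nm,o in(("scene4",(.4953,-.0642,.001)),("side4",(.4927,-.0654,0)),("w8",(.4943,-.0652,.001))):
  c=load(nm+".npz");W=(fish(c,c) if nm[0]=="w" else cloud(c)).reshape(-1,3);W=W[np.isfinite(W[:,0])]-np.array(o)
  B=np.stack([W@ex,W@ey,W[:,2]],1)*1e3
  H=B[(B[:,2]>28)&(B[:,2]<70)&(abs(B[:,1])<12)&(B[:,0]<-30)&(B[:,0]>-150)]
  print(nm,"handle end",np.sort(H[:,0])[:8])
  D=B[(B[:,2]>36)&(B[:,2]<70)&(abs(B[:,1])<36)&(abs(B[:,1])>17)&(B[:,0]>30)&(B[:,0]<90)]
  if len(D):print(" head",np.sort(D[:,0])[[2,5,-6,-3]],"y",D[:,1].min(),D[:,1].max())
  for t in range(-120,40,15):
    D=B[(abs(B[:,0]-t)<5)&(abs(B[:,1])<14)&(B[:,2]>40)&(B[:,2]<75)]
    if len(D)>5:print(f"{t}: ztop {np.percentile(D[:,2],96):.1f} y {D[:,1].min():.1f}..{D[:,1].max():.1f}",end=" | ")
  print()
E
```

```text
scene4 handle end [-126.3 -126.2 -126.1 -125.7 -125.3 -125.2 -125.2 -125.1]
 head [38.7 39.2 57.4 59. ] y -32.486518868098074 31.534666066391832
-120: ztop 62.6 y -10.2..9.8 | -105: ztop 61.6 y -10.5..10.0 | -90: ztop 61.7 y -10.0..11.0 | -75: ztop 60.5 y -10.3..10.6 | -60: ztop 59.8 y -9.8..10.5 | -45: ztop 59.3 y -10.0..8.5 | -30: ztop 58.1 y -13.6..13.1 | -15: ztop 57.7 y -9.4..7.5 | 0: ztop 56.4 y -9.3..8.8 | 15: ztop 54.5 y -8.5..7.8 | 30: ztop 54.4 y -13.9..13.8 | 
side4 handle end [-125.6 -125.6 -125.5 -125.3 -125.1 -124.8 -124.8 -124.7]
 head [39.3 40.2 57.7 60.2] y -32.62848283114848 31.163806903210226
-120: ztop 61.1 y -10.8..10.3 | -105: ztop 61.2 y -10.7..7.4 | -90: ztop 60.6 y -11.0..5.7 | -75: ztop 59.2 y -11.0..5.2 | -60: ztop 59.1 y -10.2..5.5 | -45: ztop 58.4 y -11.2..4.8 | -30: ztop 57.7 y -13.2..6.5 | -15: ztop 55.6 y -10.0..4.8 | 0: ztop 54.8 y -9.7..3.9 | 15: ztop 54.3 y -9.7..4.2 | 30: ztop 52.7 y -13.9..12.6 | 
w8 handle end [-125.3 -125.2 -125.1 -124.9 -124.9 -124.8 -124.6 -124.5]
 head [38.9 39.  59.6 59.7] y -31.82989907156821 32.46347907455421
-120: ztop 61.6 y -9.5..11.2 | -105: ztop 61.4 y -9.5..10.4 | -90: ztop 60.4 y -9.5..10.5 | -75: ztop 59.6 y -9.6..9.7 | -60: ztop 58.9 y -8.8..10.6 | -45: ztop 58.1 y -8.9..9.9 | -30: ztop 57.2 y -13.4..13.6 | -15: ztop 56.1 y -8.3..9.3 | 0: ztop 55.1 y -7.5..8.6 | 15: ztop 54.1 y -7.7..8.7 | 30: ztop 53.1 y -14.0..13.3 |
```

The hammer's balance point is within about 0.5 mm of the seat centre (handle end at −125, head face at 39–40). The slight slope on top is the shaft's taper settling in the V's. Now the mallet.

```bash
python3 - <<'E'
from h import *
from cell import manip,cams
P=onshaft(.0335,-.0598,.0057);up=sh(YAW,120)
manip.move_linear(tcp(P,YAW,30),rate=.06);manip.dwell(.2);rep("at")
manip.set_gripper(0,35);manip.dwell(.2);s=rep("gripped")
if s["gripper_width"]<.015: raise SystemExit
manip.move_linear(tcp(P+up*.012,YAW,30),rate=.04);manip.dwell(.1);rep("lifted")
manip.move_linear(tcp(P+up*.055,YAW,30),rate=.1)
Q=P+up*.055+np.array([0,0,.05])
manip.move_linear(tcp(Q,YAW,0),rate=.06,rot=ori(YAW,0));manip.dwell(.2);rep("level")
st=manip.state();G=st["tool_pos"]-R.from_rotvec(st["tcp_rot"]).as_matrix()[:,0]*.019
yaw=np.radians(YAW);ex=np.array([np.cos(yaw),np.sin(yaw),0]);ey=np.array([-np.sin(yaw),np.cos(yaw),0])
shot("w10")
for nm,b in(("scene",(.0010,.001,.001)),("side",(-.0016,-.0005,0))):
  c=cams.capture(nm);np.savez(nm+"5.npz",**c);W=cloud(c).reshape(-1,3);W=W[np.isfinite(W[:,0])]-G-np.array(b)
  B=np.stack([W@ex,W@ey,W[:,2]],1)*1e3
  D=B[(abs(B[:,1])<13)&(abs(B[:,2])<14)&(B[:,0]<-110)&(B[:,0]>-155)];print(nm,"handle",np.sort(D[:,0])[:8].round(1))
  D=B[(abs(B[:,1])<36)&(abs(B[:,1])>14)&(abs(B[:,2])<18)&(B[:,0]>28)&(B[:,0]<90)];print("head",np.sort(D[:,0])[[2,5,-6,-3]].round(1))
  for t in range(-120,-20,20):
    D=B[(abs(B[:,0]-t)<6)&(abs(B[:,1])<13)&(abs(B[:,2])<20)]
    print(t,np.percentile(D[:,2],96).round(1),D[:,1].min().round(1),D[:,1].max().round(1),end=" | ")
  print();cv2.imwrite(f"pics/{nm}5.png",c["image"])
E
```

```text
at t 20.94 grasp pt [0.4873 0.1799 0.1121] F [0.6 0.1 0.3] w 0.0552
gripped t 21.79 grasp pt [0.4872 0.1797 0.1116] F [-0.3  0.7  1.2] w 0.0175
lifted t 22.34 grasp pt [0.481 0.18  0.122] F [ 0.9 -0.  -1.9] w 0.0176
level t 24.09 grasp pt [0.4589 0.1813 0.2088] F [ 0.5  0.6 -2.4] w 0.0176
scene handle [-132.7 -132.5 -132.4 -132.2 -132.1 -131.8 -131.7 -131.3]
head [43.4 46.  51.1 55.2]
-120 10.8 -11.7 7.0 | -100 11.0 -11.4 6.2 | -80 10.9 -11.7 8.1 | -60 11.5 -10.0 8.3 | -40 11.3 -11.3 6.2 | 
side handle [-132.3 -131.8 -131.3 -130.9 -130.7 -130.4 -130.1 -129.9]
head [36.  37.2 61.5 63.7]
-120 10.8 -9.4 6.3 | -100 10.2 -11.6 9.3 | -80 10.4 -12.1 7.5 | -60 10.6 -10.2 6.7 | -40 10.2 -10.8 6.6 |
```

View pics/side5.png

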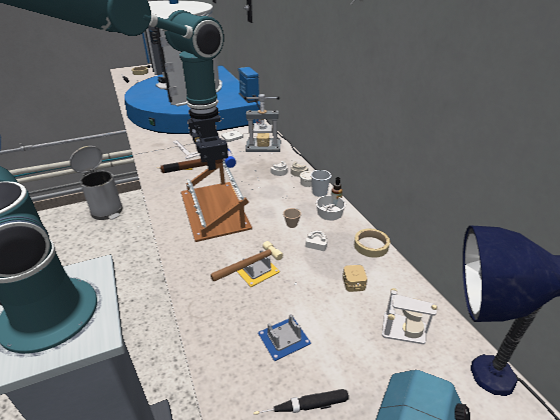

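View pics/w10.png

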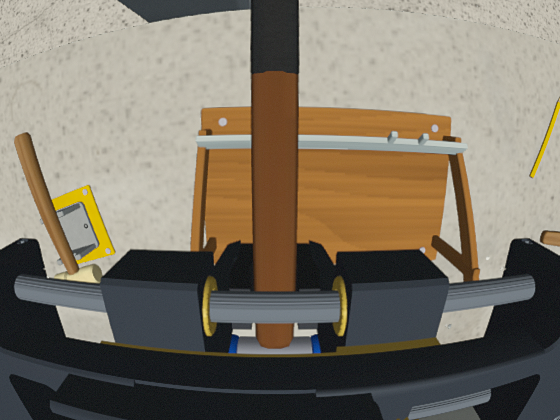

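The mallet is gripped at 17.6 mm, level (flat top), with its handle end at −132 (expected −131.5). Carry it to the blue cradle.

```bash
python3 - <<'E'
from h import *
from cell import manip,cams
yw=5.2;S=np.array([.4761,-.2818,0])+.0003*sh(yw,0)
manip.move_linear(tcp(S+[0,0,.207],yw,0),rate=.18,rot=ori(yw,0));rep("over")
manip.move_linear(tcp(S+[0,0,.085],yw,0),rate=.12);manip.dwell(.2);rep("low");shot("w11")
c=cams.capture("side");cv2.imwrite("pics/side6c.png",cv2.resize(c["image"][270:385,210:350],None,fx=5,fy=5,interpolation=cv2.INTER_CUBIC))
E
```

```text
over t 26.97 grasp pt [ 0.4765 -0.2813  0.207 ] F [-0.3 -0.1 -2.9] w 0.0178
low t 28.33 grasp pt [ 0.477  -0.2821  0.0859] F [-0.5  0.  -1.9] w 0.0175
```

View pics/w11.png

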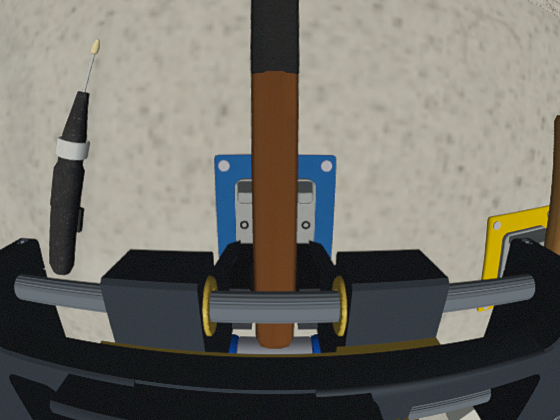

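View pics/side6c.png

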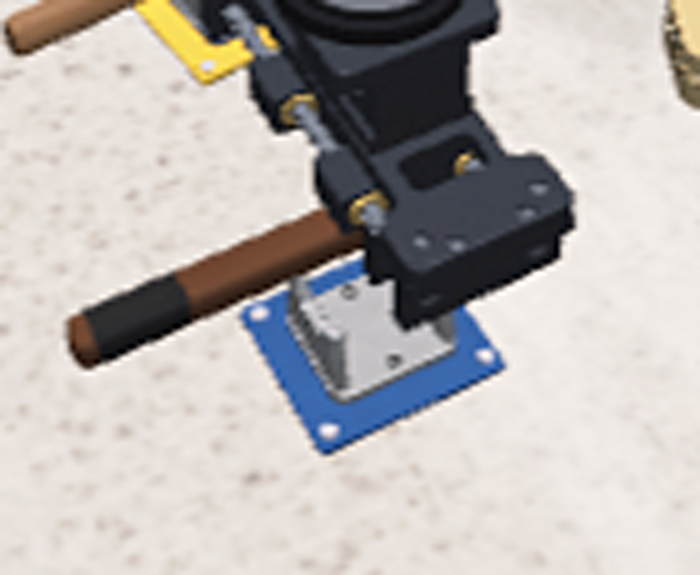

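Aligned: the foot is at columns 215–336 and the shaft at 251–298. Lowering.

```bash
python3 - <<'E'
from h import *
from cell import manip,cams
yw=5.2;S=np.array([.4761,-.2818,0])+.0003*sh(yw,0)
manip.move_linear(tcp(S+[0,0,.053],yw,0),rate=.05);manip.dwell(.15);rep("53")
for z in(.051,.0497,.0487,.048,.0473,.0466):
    manip.move_linear(tcp(S+[0,0,z],yw,0),rate=.02);manip.dwell(.12);s=rep(z)
    if s["contact_force"][2]>1.5: break
else: raise SystemExit("no contact")
manip.set_gripper(.027,10);manip.dwell(.15);rep("open a bit");shot("w12")
c=cams.capture("side");cv2.imwrite("pics/side7c.png",cv2.resize(c["image"][270:385,210:350],None,fx=5,fy=5,interpolation=cv2.INTER_CUBIC))
E
```

```text
53 t 29.38 grasp pt [ 0.4768 -0.282   0.0535] F [-0.3  0.7 -1.6] w 0.0175
0.051 t 29.74 grasp pt [ 0.4764 -0.2818  0.051 ] F [ 0.6 -0.3 -2.6] w 0.0174
0.0497 t 30.11 grasp pt [ 0.4764 -0.2817  0.0497] F [ 0.1 -0.3 -2.4] w 0.0177
0.0487 t 30.48 grasp pt [ 0.4765 -0.2819  0.0489] F [-0.8  0.8  0.4] w 0.0177
0.048 t 30.84 grasp pt [ 0.4766 -0.2819  0.0486] F [-1.7 -0.3  5.7] w 0.018
open a bit t 31.34 grasp pt [ 0.4763 -0.2818  0.0478] F [-0.1 -0.4  0.2] w 0.0272
```

View pics/side7c.png

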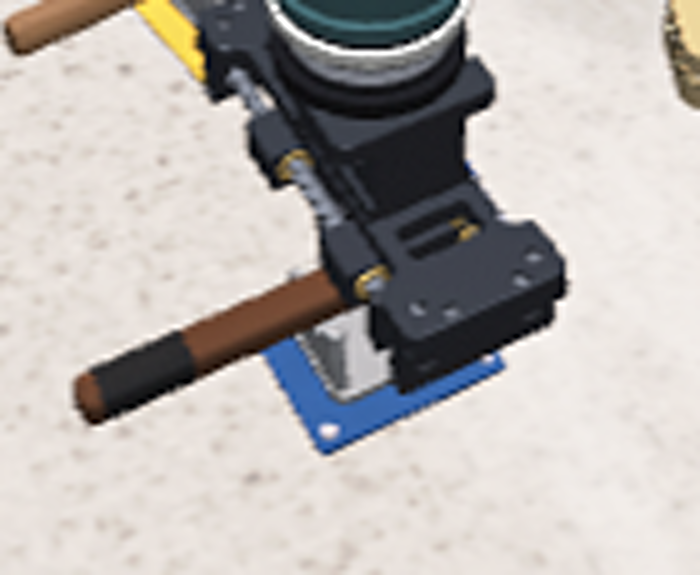

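View pics/w12.png

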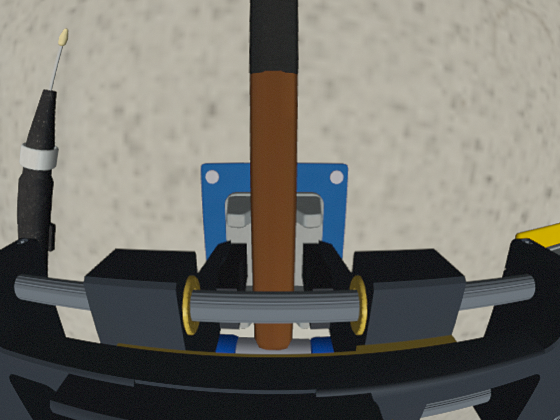

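The mallet is seated at 48.6 mm (expected 48.5) and let go. Retract and make the final check.

```bash
python3 - <<'E'
from h import *
from cell import manip,cams
yw=5.2;S=np.array([.4761,-.2818,0])+.0003*sh(yw,0)
manip.set_gripper(.055)
manip.move_linear(tcp(S+[0,0,.2],yw,0),rate=.15)
manip.move_pose(np.array([.42,-.17,.30]),ori(0,0));manip.dwell(.3);rep("away");shot("w13")
D={}
for n in("scene","side"):
    c=cams.capture(n);np.savez(n+"8.npz",**c);cv2.imwrite(f"pics/{n}8.png",c["image"])
def ana(nm,o,yawd,he):
  yaw=np.radians(yawd);ex=np.array([np.cos(yaw),np.sin(yaw),0]);ey=np.array([-np.sin(yaw),np.cos(yaw),0])
  c=load(nm+".npz");W=(fish(c,c) if nm[0]=="w" else cloud(c)).reshape(-1,3);W=W[np.isfinite(W[:,0])]-np.array(o)
  B=np.stack([W@ex,W@ey,W[:,2]],1)*1e3
  H=B[(B[:,2]>28)&(B[:,2]<75)&(abs(B[:,1])<12)&(B[:,0]<-30)&(B[:,0]>-155)]
  Dd=B[(B[:,2]>36)&(B[:,2]<75)&(abs(B[:,1])<36)&(abs(B[:,1])>17)&(B[:,0]>30)&(B[:,0]<90)]
  print(nm,"handle",np.sort(H[:,0])[[2,5]].round(1),"want",he,"head",np.sort(Dd[:,0])[[2,-3]].round(1) if len(Dd)>6 else "")
  for t in(-110,-70,-45,0,15):
    d=B[(abs(B[:,0]-t)<5)&(abs(B[:,1])<14)&(B[:,2]>40)&(B[:,2]<75)]
    if len(d)>5:print(f" {t}: {np.percentile(d[:,2],96):.1f} y {d[:,1].min():.1f}..{d[:,1].max():.1f}",end="")
  print()
print("MALLET");ana("scene8",(.4770,-.2818,.001),5.2,-131.5);ana("side8",(.4752,-.2837,0),5.2,-131.5);ana("w13",(.4761,-.2818,.001),5.2,-131.5)
print("HAMMER");ana("scene8",(.4953,-.0642,.001),12.8,-125);ana("side8",(.4927,-.0654,0),12.8,-125)
# bystanders: image change vs start
a=load("scene0.npz")["image"];b=load("scene8.npz")["image"]
for k,(u,v) in {"crucible":(296,214),"cast":(335,238),"flask":(397,275)}.items():
    print(k,cv2.absdiff(a,b)[v-20:v+20,u-22:u+22].mean().round(2))
E
```

```text
away t 34.22 grasp pt [ 0.4198 -0.1705  0.3175] F [-0.1 -0.3 -0.5] w 0.0549
MALLET
scene8 handle [-131.8 -131.4] want -131.5 head [35.8 63.2]
 -110: 60.8 y -8.8..9.1 -70: 60.9 y -8.7..9.3 -45: 60.1 y -8.7..9.3 0: 60.0 y -8.9..9.3 15: 60.2 y -8.8..9.1
side8 handle [-132.1 -131.8] want -131.5 head [35.4 62.5]
 -110: 60.2 y -8.7..8.0 -70: 59.9 y -8.5..7.7 -45: 59.6 y -8.9..8.6 0: 59.6 y -8.4..8.6 15: 60.9 y -8.8..7.9
w13 handle [-132.4 -132. ] want -131.5 head [35.1 60.8]
 -110: 59.3 y -9.8..9.7 -70: 59.2 y -7.8..9.5 -45: 58.9 y -9.9..9.2 0: 58.9 y -8.6..8.9 15: 59.3 y -8.8..8.4
HAMMER
scene8 handle [-125.4 -125.2] want -125 head [38.8 58. ]
 -110: 63.0 y -10.6..11.3 -70: 60.6 y -10.3..9.2 -45: 59.2 y -10.4..8.6 0: 55.8 y -8.9..8.3 15: 55.1 y -8.4..7.6
side8 handle [-124.9 -124.6] want -125 head [39.1 59.6]
 -110: 61.8 y -10.4..5.3 -70: 59.4 y -12.6..4.9 -45: 57.8 y -10.8..5.0 0: 55.7 y -9.7..4.2 15: 54.3 y -8.2..3.8
crucible 96.48
cast 91.05
flask 13.39
```

View pics/scene8.png

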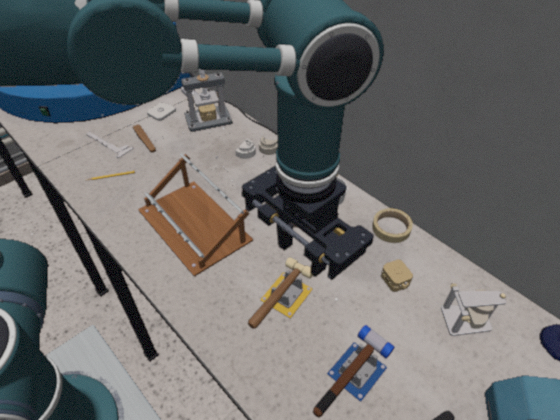

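View pics/side8.png

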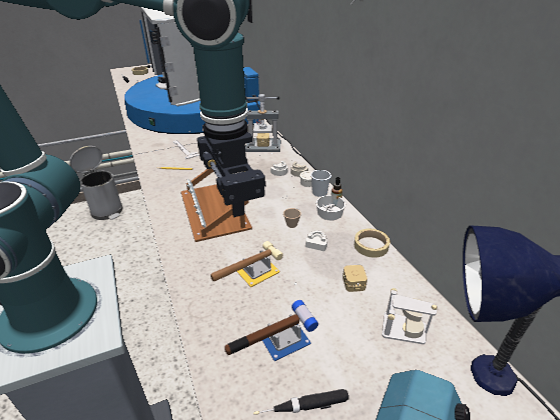

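Both tools lie in their cradles. The high scene-camera differences for the crucible and cast come from the arm standing in front of them, so I'll compare the side view and then hand in.

```bash
python3 - <<'E'
from h import *
from cell import manip,order
a=load("side0.npz")["image"];b=load("side8.npz")["image"]
for k,(u,v) in {"crucible":(292,217),"cast":(316,240),"flask":(355,277)}.items(): print(k,cv2.absdiff(a,b)[v-13:v+13,u-14:u+14].mean().round(2),"noise",cv2.absdiff(a,b)[320:340,360:380].mean().round(2))
print(manip.state()["clock"],order.close_job())
E
```

```text
crucible 6.15 noise 7.51
cast 6.63 noise 7.51
flask 6.09 noise 7.51
the job is handed in; nothing more can be done
34.3667 None
```

Both tools are in their cradles and the job is handed in at 34.4 s, well inside the 54 s limit. The brass hammer went first and the mallet second. I lifted each tool out of the rack square to its shaft, levelled and carried it, then lowered it until the force showed it was seated. Only then did I let go.

| | Brass hammer (yellow) | Mallet (blue) |
|---|---|---|
| Grip | about 1.5 mm nearer the head than the balance point, made up for when placing | on the balance point within about 0.5 mm |
| Balance point to cradle centre | within about 1 mm | within about 1 mm |
| Shaft height at contact | about 47.6 mm (46 given), before it settled | 48.6 mm (48.5 given) |
| Level | top slopes about 3.5° down towards the head | top flat within about 0.5° |

- **Hammer slope:** part of this is the shaft's taper. The rest, about 2° of head-down lean of the shaft's axis, comes from how the tapered shaft settles in the two notches. I left it as it lies.
- **Bystanders:** in the side camera, the crucible, tooth cast and denture flask show no change from the start beyond image noise. The arm hid the crucible and cast in the last scene-camera picture, so that comparison could not be used for them.
- **Stillness:** the hammer looked the same in pictures taken about 15 s apart. The mallet was checked only once, about 3 s after I let go of it.

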